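# Feel for the flush catch of a film scanner and pop its cover

### The arm

A 7-joint arm with a two-finger parallel gripper is mounted at the origin on the work surface. World frame = base frame: x ahead of the robot, y to its left, z up, the work surface at z = 0. Lengths are in m, angles in rad, forces in N, time in s.
With the tool pointing down it reaches from about 0.425 to 0.925 m from the base axis. Payload 6.8 kg.
Tool frame: the origin (TCP) lies at the very end of the fingers, on their centre line; the grasp point (between the pads) lies 19 mm behind it; y points along the fingers, z is the direction in which the jaws open and shut, and the axes are right-handed (so a half turn about y gives the same grasp; the last joint's range is limited). The gripper opens to 88 mm and grips with 3 to 60 N. Pads are 20 mm wide; open, the fingers measure 115 mm over their backs; the gripper's body (75 mm by 178 mm) begins 61 mm behind the grasp point.
Start: joints at [-1.363, 0.477, 0.022, 1.555, -0.011, 1.109, -0.083], TCP at [0.21, 0.642, 0.223] pointing down, gripper open.
Joint ranges: [-2.96, 2.96], [-0.34, 2.1], [-1.41, 1.46], [0.24, 2.44], [-1.37, 4.51], [0.17, 1.92], [-2.96, 2.96]. Speed limits (rad/s): [2.39, 2.39, 3.14, 3.14, 3.14, 3.14, 3.14].

### API

Orientations are given as a unit quaternion [x, y, z, w].
In Python, from bench import * gives the robot as it stands. The module is installed in compiled form; this text tells all that it offers.
- The arm moves only by the shell command python3 -m creep 'ROWS' [OPENING] [FORCE]. ROWS is a JSON object of lists of equal length, an entry for each row: "travel": the shift along the tool's x, y, z as a fraction of full scale, a list of three; "twist": the turn about the tool's y as a fraction of full scale. A call has 1 to 8 rows; each row shifts and turns the pose as measured when the row begins, along the tool's axes as they then stand; what a row does not reach is not made up. Full scale, the value 1, is 60 mm for a shift and 0.1 rad for a turn. A row lasts 1/8 s, in which the tool goes at most 62.5 mm and 10.7 degrees, less where a joint would pass 70% of its speed; a pose out of reach is approached as far as the arm can. A call with a number of a shift or a turn outside -1 to 1 is refused whole. A call with a gripper value outside its range is refused whole. OPENING is the opening, from 0 (shut) to 1 (fully open), set as the call begins (- or left out, the last holds). The fingers move at their own pace and stop on an object; FORCE is the grip in N (left out, the last holds). Time passes only in rows, so rows that do not move let the fingers close. It gives the time, the measured TCP pose, the force and the opening at its end, in the units of the state.
- get_obs(): the state, without advancing time (a new reading comes with each control period).
- read_camera(name): name is "side" or "top" or "wrist"; returns a dict with "frame" (400x640x3 uint8, blue, green, red), "depth" (400x640 float32, m along the optical axis (not along the pixel's ray), 0 where there is no reading), "vfov" (degrees; the focal length in pixels is half the picture's height over the tangent of half this angle, whatever the lens; pixels are square), "cx", "cy" (the principal point, pixels), "k1" (the pictures are not rectified: a ray, as slopes to the right and down, at radius r is drawn at 1 + k1 r^2 times it, then the intrinsics apply), "origin" and "rotation" of the camera in the world. Camera axes: x right, y down, z forward; pixel columns grow to the right and rows downward; lengths in m; the calibration is good to about 2 mm. A picture is of the moment at which its call begins.
- sign_off(): hands the job in, once; it reports no verdict.
Trained networks look in a picture, given as the dict that the camera call returned (one of the last four; its "shot" number tells which), for a name from the list of things; names that differ only in an ending like _2 or _b are one class to them, and where a whole thing is asked for, a point or a joint stands for the part that bears it (a point fixed in the world has none). Each returns a list of dicts, best first, with "p" (0 to 1); they miss things now and then, are a little off and sometimes report something else, mostly with a low value. They report only what shows in the picture. A call takes as long as a camera call.
- find_in(target, picture): "extent" ([left, top, right, bottom] in pixels, round what is visible of it).
- spot_point(target, picture): "centre" ([column, row] in pixels: a listed point, or the origin of a listed thing).
The state is a dict: "clock": time; "joints": joint angles; "joint_velocities": joint speeds; "joint_torque": joint torques, N m; "tcp_pos": TCP position; "tool_rot": TCP orientation; "contact_force": force on the tool from outside, world axes, zero at the start; "wrist_torque": the same for the moment, N m; "gripper_width": opening from 0.0 (shut) to 1.0 (fully open).
Only numpy, scipy, OpenCV 4.12 (cv2) and the standard library are available. Lean on these libraries where they do the work, as an engineer would, in place of code of your own. Each camera call takes 0.05 s, during which the arm holds its last target.

### The job

Open the film scanner on the bench: first touch the bare part of the grey band on its top with the fingertips, then feel along the band for the flush release plate, which is sunk in the band and made of the same plastic, and press it in until the sprung cover behind it pops up. Then take the hand away, so that the plate comes back up and the cover is left standing open. Pick nothing up, and leave the film canisters, the spray bottle and the magnifier standing where they are.

Things in the scene. Friction and masses are not known exactly. Their poses are not given: they have to be found in the camera images.
- machine: Cream film scanner fixed to the bench, 260 mm deep, 460 mm wide, flat top deck 90 mm above the bench. Origin at the centre of its underside; axes as band_mid. Its cover lies flush in the deck beyond the grey band.
- band_mid (a point): Middle of the surface of the grey band: a flat grey plastic strip, 240 mm long, 80 mm wide, let into the scanner's deck and lying 2 mm below it. y runs along the band, x across it (away from the robot, to the cover), z up. The release plate lies somewhere in it, centred across its width (x = 0), at most 50 mm from the middle along y: the last 35 mm at each end are always bare.
- plate (a joint): Release plate: 60 mm square of the band's own plastic in a 66 mm square opening with a dark 3 mm gap all round, its face 2.5 mm below the band's surface; where along the band is to be felt or seen. Value: how far it is pressed straight down, m: 0 at rest, 0.006 bottomed. Spring: moves from 2 N, bottoms at 6 N, comes back when let go. From about 0.004 it unbolts the cover.
- cover (a joint): Sprung cover, 114 mm deep, 180 mm along y, its near edge 70 mm beyond the band's middle in +x, hinged on its far edge. Value: opening angle, rad: 0 shut and bolted, 0.42 popped up, near edge then about 47 mm above the deck. It springs up by itself within a second once the plate is pressed and stays up when the plate is let go.
- canister_a: a closed 35 mm film canister, a round plastic pot 34 mm across and 48 mm tall, standing on the deck at the +y (robot's left) end of the machine beside the cover; a bystander. Origin at the centre of its underside
- canister_b: a closed 35 mm film canister, a round plastic pot 34 mm across and 48 mm tall, standing on the deck at the -y (robot's right) end of the machine beside the cover; a bystander. Origin at the centre of its underside
- spray: a white plastic bottle, 60 mm across and 190 mm tall, standing on the bench to the left of the machine; a bystander. Origin at the centre of its underside
- loupe: a black waisted magnifier, 48 mm across and 55 mm tall, standing on the bench to the right of the machine; a bystander. Origin at the centre of its underside

How it is judged:
By the outcome, as a careful person would: the job done as asked, in the order asked, and still so for the second after the job is handed in, with the robot touching nothing.
It also fails if it takes over 51 s, if anything falls off the work surface, if the arm or the gripper's body presses on something with over 40 N, if the wrist force passes 120 N, or if a joint passes its speed limit or range.

## Working session

There is one attempt and no reset: what is moved stays moved. The work goes in short steps, Python scripts to look and compute and a shell command to move; the robot and the scene stay as the last step left them, time stands still between calls to the robot, and variables do not carry over. Pictures are saved under pics/ and viewed, and the job is handed in when it is done.

```bash
mkdir -p pics
cat > h.py <<'E'
from bench import *
import numpy as np, cv2
def shot(cam,name):
    p=read_camera(cam); cv2.imwrite(f'pics/{name}.png',p['frame']); return p
def f(p): return p['frame'].shape[0]/2/np.tan(np.radians(p['vfov'])/2)
def ray(p,u,v):
    F=f(p); x=(u-p['cx'])/F; y=(v-p['cy'])/F
    a,b=x,y
    for _ in range(20):
        s=1+p['k1']*(a*a+b*b); a,b=x/s,y/s
    return np.array([a,b,1.0])
def pt(p,u,v,d=None):
    if d is None: d=p['depth'][int(round(v)),int(round(u))]
    return np.array(p['origin'])+np.array(p['rotation'])@(ray(p,u,v)*d)
def onz(p,u,v,z):
    o=np.array(p['origin']); r=np.array(p['rotation'])@ray(p,u,v); return o+r*(z-o[2])/r[2]
def proj(p,X):
    c=np.array(p['rotation']).T@(np.array(X)-np.array(p['origin'])); a,b=c[0]/c[2],c[1]/c[2]; s=1+p['k1']*(a*a+b*b)
    return np.array([a*s*f(p)+p['cx'],b*s*f(p)+p['cy']])
E
python3 - <<'E'
from h import *
np.set_printoptions(precision=4,suppress=True)
o=get_obs(); print(o)
for c in ['side','top','wrist']:
    p=shot(c,c+'0'); print(c,p['origin'],p['vfov'],p['k1'])
    for n in ['machine','band_mid','plate','cover','canister_a','spray','loupe']:
        try:
            a=[(np.round(d['centre']),round(d['p'],2)) for d in spot_point(n,p)[:3]]
            b=[(np.round(d['extent']),round(d['p'],2)) for d in find_in(n,p)[:3]] if n!='band_mid' else ''
            print(n,a,b)
        except Exception as e: print(n,e)
E
```

```text
{'clock': 0.0, 'joints': array([-1.3631,  0.4778,  0.0224,  1.5564, -0.0115,  1.1093, -0.0831]), 'joint_velocities': array([-0.0002,  0.0019,  0.0011,  0.0024, -0.0011, -0.0001,  0.0005]), 'joint_torque': array([ -0.0006, -58.2851,   1.5343, -27.2621,  -0.0544,   0.0167,
         0.0001]), 'tcp_pos': array([0.2095, 0.641 , 0.2217]), 'tool_rot': array([ 0.6989, -0.1112,  0.1111, -0.6977]), 'contact_force': array([0.043 , 0.0345, 0.8306]), 'wrist_torque': array([-0.0199, -0.025 , -0.0011]), 'gripper_width': 0.9988669647696107}
side [-0.2085 -0.8852  0.8723] 45.31720055888471 0.01977103614271423
machine [(array([297., 205.]), 0.78), (array([203., 165.]), 0.64)] [(array([216., 141., 383., 256.]), 0.97)]
band_mid [(array([281., 191.]), 0.64)] 
plate it knows: band_mid, canister, loupe, machine, spray
cover it knows: band_mid, canister, loupe, machine, spray
canister_a [(array([294., 207.]), 0.74), (array([277., 152.]), 0.59)] [(array([337., 188., 350., 209.]), 0.67), (array([273., 137., 281., 155.]), 0.45)]
spray [(array([202., 164.]), 0.68)] []
loupe [(array([410., 324.]), 0.57)] [(array
[... 304 characters left out ...]
, canister, loupe, machine, spray
canister_a [(array([262., 177.]), 0.59), (array([362., 188.]), 0.56)] [(array([253., 170., 264., 181.]), 0.48), (array([358., 180., 365., 195.]), 0.39)]
spray [(array([206., 226.]), 0.8)] [(array([187., 213., 212., 233.]), 0.85), (array([249., 162., 374., 236.]), 0.64)]
loupe [(array([450., 228.]), 0.43)] [(array([446., 219., 464., 234.]), 0.48)]
wrist [0.1335 0.6665 0.3869] 68.54107652915468 -0.03332040464782531
machine [] []
band_mid [] 
plate it knows: band_mid, canister, loupe, machine, spray
cover it knows: band_mid, canister, loupe, machine, spray
canister_a [] []
spray [(array([297., 366.]), 0.63)] [(array([274., 355., 314., 385.]), 0.93)]
loupe [] []
```

Run:
```python
import cv2
a=cv2.imread('pics/top0.png')[140:260,170:490]; cv2.imwrite('pics/topc.png',cv2.resize(a,None,fx=2.5,fy=2.5,interpolation=cv2.INTER_CUBIC))
a=cv2.imread('pics/side0.png')[90:350,150:470]; cv2.imwrite('pics/sidec.png',cv2.resize(a,None,fx=2.3,fy=2.3,interpolation=cv2.INTER_CUBIC))
```

```text
(no output)
```

View pics/topc.png

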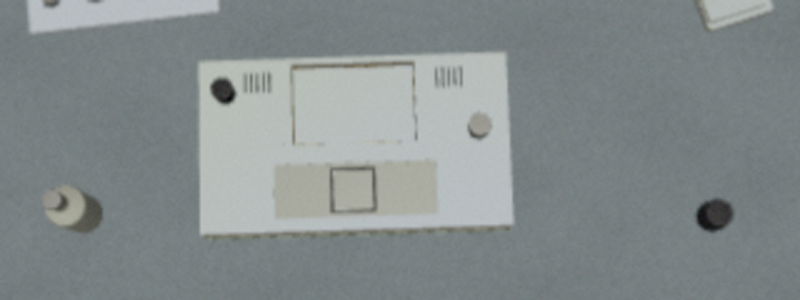

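View pics/sidec.png

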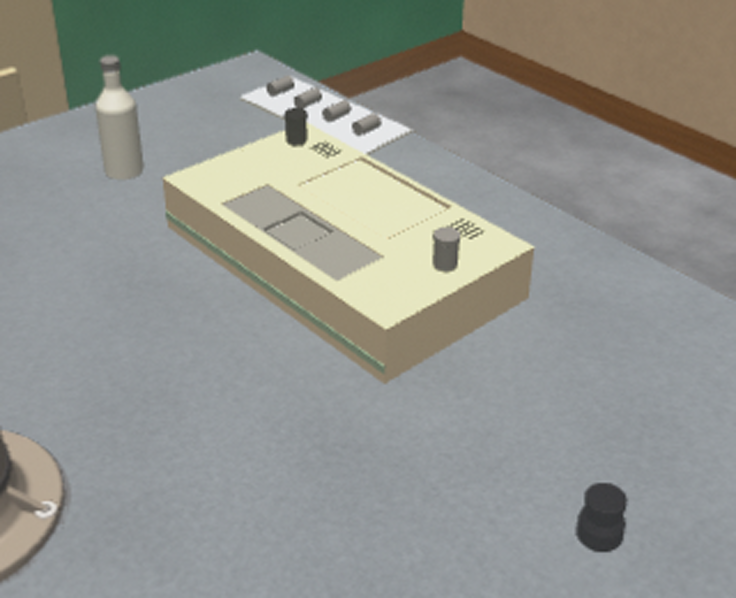

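View pics/wrist0.png

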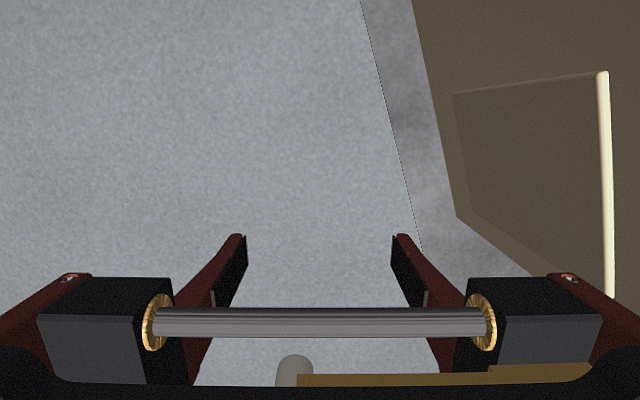

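Run:
```python
from h import *
np.set_printoptions(precision=4,suppress=True)
p=read_camera('top'); print(get_obs()['clock'])
q=lambda x,y:(x/2.5+170-.3,y/2.5+140-.3)
for n,z,L in [('band',.088,[(274,166),(437,160),(437,213),(274,219)]),('plate',.0855,[(331,168),(375,167),(376,211),(331,212)]),('deck',.09,[(199,62),(507,53),(513,225),(200,235)]),('cover',.09,[(292,65),(414,63),(416,141),(293,145)])]:
    P=np.array([onz(p,*q(*l),z) for l in L]); print(n,P,P.mean(0), [np.linalg.norm(P[i]-P[i-1]) for i in range(4)], np.degrees(np.arctan2(*(P[0]-P[1])[:2])))
    D=np.array([pt(p,*q(*l)) for l in L]); print(D[:,2], pt(p,*q(353,190)))
for n in ['can']:
    for l in [(222,90),(480,125)]: print(onz(p,*q(*l),.138))
for l in [(53,199)]: print(onz(p,*q(*l),.19))
s=read_camera('side')
q=lambda x,y:(x/2.3+150-.3,y/2.3+90-.3)
for n,z,L in [('band',.088,[(222,203),(268,184),(382,258),(338,279)]),('plate',.0875,[(264,231),(303,212),(333,232)]),('deck',.09,[(164,178),(386,329),(533,250)])]:
    P=np.array([onz(s,*q(*l),z) for l in L]); print('side',n,P,P.mean(0))
```

```text
1.55Traceback (most recent call last):
  File "<stdin>", line 6, in <module>
  File "h.py", line 16, in onz
    o=np.array(p['origin']); r=np.array(p['rotation'])@ray(p,u,v); return o+r*(z-o[2])/r[2]
                               ~~~~~~~~~~~~~~~~~~~~~~~^~~~~~~~~~~
ValueError: matmul: Input operand 1 has a mismatch in its core dimension 0, with gufunc signature (n?,k),(k,m?)->(n?,m?) (size 3 is different from 4)
```

```bash
sed -i "s/np.array(p\['rotation'\])/Rm(p)/g; s/^def f(p)/from scipy.spatial.transform import Rotation as Rn\ndef Rm(p):\n    return Rn.from_quat(p['rotation']).as_matrix()\ndef f(p)/" h.py
python3 - <<'E'
from h import *
np.set_printoptions(precision=4,suppress=True)
p=read_camera('top'); print(get_obs()['clock'])
q=lambda x,y:(x/2.5+170-.3,y/2.5+140-.3)
for n,z,L in [('band',.088,[(274,166),(437,160),(437,213),(274,219)]),('plate',.0875,[(331,168),(375,167),(376,211),(331,212)]),('deck',.09,[(199,62),(507,53),(513,225),(200,235)]),('cover',.09,[(292,65),(414,63),(416,141),(293,145)])]:
    P=np.array([onz(p,*q(*l),z) for l in L]); print(n,P,P.mean(0), [np.linalg.norm(P[i]-P[i-1]) for i in range(4)], np.degrees(np.arctan2(*(P[0]-P[1])[:2])))
    D=np.array([pt(p,*q(*l)) for l in L]); print(D[:,2], pt(p,*q(353,190)))
for n in ['can']:
    for l in [(222,90),(480,125)]: print(onz(p,*q(*l),.138))
for l in [(53,199)]: print(onz(p,*q(*l),.19))
s=read_camera('side')
q=lambda x,y:(x/2.3+150-.3,y/2.3+90-.3)
for n,z,L in [('band',.088,[(222,203),(268,184),(382,258),(338,279)]),('plate',.0875,[(264,231),(303,212),(333,232)]),('deck',.09,[(164,178),(386,329),(533,250)])]:
    P=np.array([onz(s,*q(*l),z) for l in L]); print('side',n,P,P.mean(0))
E
```

```text
1.6
band [[ 0.5648  0.2008  0.088 ]
 [ 0.5698 -0.0405  0.088 ]
 [ 0.4909 -0.0389  0.088 ]
 [ 0.486   0.2009  0.088 ]] [0.5279 0.0806 0.088 ] [np.float64(0.07879894211464122), np.float64(0.24138385444823865), np.float64(0.0788809244097026), np.float64(0.23984729389432483)] -1.1738928653007208
[0.0835 0.0922 0.0892 0.0983] [0.5277 0.0844 0.0835]
plate [[0.5605 0.1165 0.0875]
 [0.5609 0.0514 0.0875]
 [0.4954 0.0508 0.0875]
 [0.495  0.117  0.0875]] [0.528  0.0839 0.0875] [np.float64(0.06545457455522603), np.float64(0.06511067428483858), np.float64(0.06548443054281006), np.float64(0.06623790083286991)] -0.35814104328132557
[0.0673 0.0933 0.0906 0.0901] [0.5277 0.0844 0.0835]
deck [[ 0.7239  0.3129  0.09  ]
 [ 0.73   -0.1488  0.09  ]
 [ 0.4711 -0.15    0.09  ]
 [ 0.464   0.3093  0.09  ]] [0.5973 0.0809 0.09  ] [np.float64(0.2599670905443919), np.float64(0.46172022969814475), np.float64(0.25886356857058784), np.float64(0.4594042914061547)] -0.7457242059551056
[0.0015 0.0067 0.0036 0.0034] [0.5277 0.0844 0.0835]
cover [[ 0.7169  0.1735  0.09  ]
 [ 0.7169 -0.0091  0.09  ]
 [ 0.5985 -0.01    0.09  ]
 [ 0.5955  0.1724  0.09  ]] [0.657  0.0817 0.09  ] [np.float64(0.12141669216697444), np.float64(0.18262646814838165), np.float64(0.11843688650621248), np.float64(0.1823687879403496)] 0.007431437763045659
[0.0842 0.0682 0.0829 0.0842] [0.5277 0.0844 0.0835]
[0.6703 0.2714 0.138 ]
[ 0.6123 -0.1024  0.138 ]
[0.5079 0.4998 0.19  ]
side band [[ 0.4911  0.2001  0.088 ]
 [ 0.5689  0.2007  0.088 ]
 [ 0.5679 -0.0387  0.088 ]
 [ 0.4964 -0.0377  0.088 ]] [0.5311 0.0811 0.088 ]
side plate [[0.4929 0.1082 0.0875]
 [0.5607 0.1121 0.0875]
 [0.5599 0.0483 0.0875]] [0.5378 0.0895 0.0875]
side deck [[ 0.4663  0.3042  0.09  ]
 [ 0.4729 -0.1516  0.09  ]
 [ 0.7251 -0.1526  0.09  ]] [ 0.5548 -0.      0.09  ]
```

```bash
cat >> h.py <<'E'
np.set_printoptions(precision=4,suppress=True)
def to(x,y,z):
    o=get_obs(); R=Rn.from_quat(o['tool_rot']).as_matrix()
    d=R.T@(np.array([x,y,z])-o['tcp_pos'])
    print('t',o['clock'],'tcp',o['tcp_pos'],'F',o['contact_force'],'g',o['gripper_width'],'yawz',np.degrees(np.arctan2(R[1,2],R[0,2])))
    print('tool mm',d*1000,'units',d/0.06)
    return R
E
python3 -c "
from h import *
print(to(.528,.165,.222)); to(.528,.165,.14)"
```

```text
t 1.65 tcp [0.2096 0.6417 0.2226] F [-0.0511  0.1695 -0.5396] g 0.9976837046431634 yawz 71.90739936412822
tool mm [ 450.6678    0.6257 -354.2071] units [ 7.5111  0.0104 -5.9035]
[[ 0.9506 -0.      0.3106]
 [-0.3106  0.      0.9506]
 [-0.     -1.      0.    ]]
t 1.65 tcp [0.2096 0.6417 0.2226] F [-0.0511  0.1695 -0.5396] g 0.9976837046431634 yawz 71.90739936412822
tool mm [ 450.6709   82.6257 -354.2078] units [ 7.5112  1.3771 -5.9035]
```

```bash
python3 -m creep '{"travel":[[0.4,0,-0.3],[0.75,0,-0.59],[0.75,0,-0.59],[0.75,0,-0.59],[0.75,0,-0.59],[0.75,0,-0.59],[0.75,0,-0.59],[0.75,0,-0.59]],"twist":[0,0,0,0,0,0,0,0]}' 0 10; python3 -c "
from h import *
to(.528,.165,.14)"
```

```text
clock: 2.65
tcp_pos: [0.454, 0.279, 0.2224]
tool_rot: [-0.697, 0.108, -0.108, 0.701]
contact_force: [0.9, -0.7, -1.1]
gripper_width: 0.131
t 2.65 tcp [0.454  0.279  0.2224] F [ 0.9328 -0.7236 -1.0503] g 0.13078937184625986 yawz 72.47130054692029
tool mm [104.9727  81.9185 -86.8237] units [ 1.7495  1.3653 -1.4471]
```

```bash
python3 -m creep '{"travel":[[0.65,0.3,-0.55],[0.6,0.4,-0.5],[0.4,0.4,-0.3],[0.1,0.25,-0.1],[0,0,0],[0,0,0]],"twist":[0,0,0,0,0,0]}' 0; python3 -c "
from h import *
to(.528,.165,.10)
for c in ['wrist','side']: shot(c,c+'1')"
```

```text
clock: 3.4
tcp_pos: [0.5328, 0.1592, 0.1413]
tool_rot: [-0.695, 0.108, -0.111, 0.702]
contact_force: [0.5, 0.5, 0.9]
gripper_width: 0.002
t 3.4 tcp [0.5328 0.1592 0.1413] F [0.501  0.4756 0.9438] g 0.0024984601708788736 yawz 72.14561459001212
tool mm [-6.4618 41.3137  3.6448] units [-0.1077  0.6886  0.0607]
```

View pics/wrist1.png

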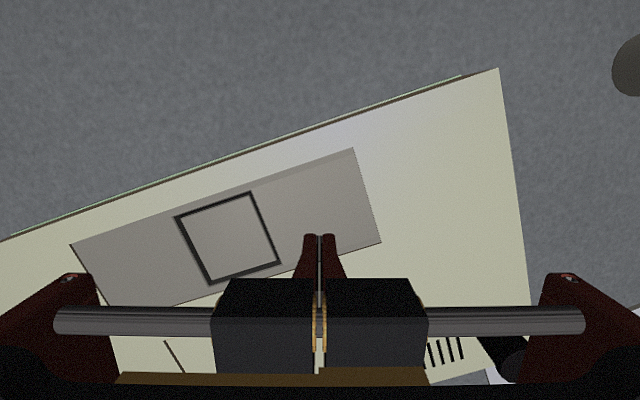

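View pics/side1.png

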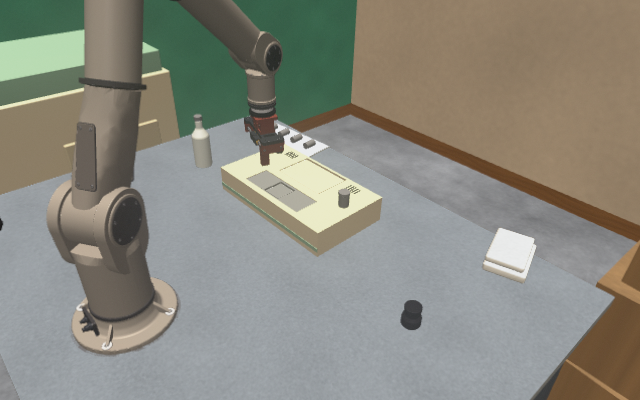

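Run:
```python
from h import *
p=read_camera('wrist')
for n,z,L in [('plate',.088,[(176,217),(250,191),(281,262),(209,285)]),('band',.088,[(352,148),(381,242),(70,244)])]:
    P=np.array([onz(p,*l,z) for l in L]); print(n,P,P.mean(0),[np.linalg.norm(P[i]-P[i-1]) for i in range(len(P))])
print(pt(p,230,238)[2],pt(p,310,190)[2],pt(p,130,255)[2])
to(.528,.165,.10)
```

```text
plate [[0.4973 0.0526 0.088 ]
 [0.4958 0.1163 0.088 ]
 [0.5603 0.118  0.088 ]
 [0.562  0.0519 0.088 ]] [0.5289 0.0847 0.088 ] [np.float64(0.06470970586950553), np.float64(0.06375347413312031), np.float64(0.06458337583491205), np.float64(0.06612156313426429)]
band [[ 0.4884  0.1997  0.088 ]
 [ 0.5686  0.2014  0.088 ]
 [ 0.4914 -0.0429  0.088 ]] [0.5161 0.1194 0.088 ] [np.float64(0.2426909002806728), np.float64(0.08012177950680957), np.float64(0.2562260297170226)]
0.08831897972379171 0.09030747198951417 0.09035098828610469
t 3.55 tcp [0.5329 0.1591 0.1414] F [0.8703 0.4403 0.4918] g 0.005265544402522072 yawz 72.15970657015068
tool mm [-6.6423 41.449   3.7174] units [-0.1107  0.6908  0.062 ]
```

```bash
python3 -m creep '{"travel":[[-0.11,0.3,0.06],[0,0.3,0.02],[0,0.1,0],[0,0.0,0]],"twist":[0,0,0,0]}' 0; python3 -c "
from h import *
to(.528,.167,.088)"
```

```text
clock: 4.05
tcp_pos: [0.5292, 0.1687, 0.0999]
tool_rot: [-0.695, 0.106, -0.111, 0.703]
contact_force: [0.2, -0.2, 0.5]
gripper_width: 0.004
t 4.05 tcp [0.5292 0.1687 0.0999] F [ 0.2021 -0.169   0.4515] g 0.003928314981499415 yawz 72.35280369052859
tool mm [-0.6598 11.8395 -2.1612] units [-0.011   0.1973 -0.036 ]
```

```bash
python3 -m creep '{"travel":[[0,0.08,-0.03],[0,0.04,0],[0,0.03,0],[0,0.03,0]],"twist":[0,0,0,0]}' 0; python3 -m creep '{"travel":[[0,0.025,0]],"twist":[0]}'
```

```text
clock: 4.55
tcp_pos: [0.5298, 0.1667, 0.0895]
tool_rot: [-0.694, 0.105, -0.112, 0.703]
contact_force: [-1.0, -0.4, -0.4]
gripper_width: 0.006
clock: 4.68
tcp_pos: [0.5299, 0.1667, 0.0884]
tool_rot: [-0.694, 0.105, -0.112, 0.703]
contact_force: [-3.8, -0.9, 15.7]
gripper_width: 0.011
```

```bash
python3 -m creep '{"travel":[[0,-0.08,0],[0.1,0,-0.38],[0.0,0,0]],"twist":[0,0,0]}' ; python3 -c "
from h import *
to(.528,.142,.088)"
```

```text
clock: 5.05
tcp_pos: [0.529, 0.1432, 0.0936]
tool_rot: [-0.694, 0.105, -0.112, 0.703]
contact_force: [-0.2, -0.1, 0.4]
gripper_width: 0.002
t 5.05 tcp [0.529  0.1432 0.0936] F [-0.2191 -0.1266  0.4324] g 0.001917242276972015 yawz 72.32079838571144
tool mm [-0.6118  5.5294 -1.4818] units [-0.0102  0.0922 -0.0247]
```

```bash
python3 -m creep '{"travel":[[0,0.04,0],[0,0.03,0],[0,0.015,0]],"twist":[0,0,0]}' ;python3 -m creep '{"travel":[[0,0.012,0]],"twist":[0]}'
```

```text
clock: 5.42
tcp_pos: [0.5292, 0.1456, 0.0884]
tool_rot: [-0.694, 0.104, -0.112, 0.704]
contact_force: [-2.1, -2.0, 10.2]
gripper_width: 0.005
clock: 5.55
tcp_pos: [0.5293, 0.1457, 0.0883]
tool_rot: [-0.694, 0.104, -0.112, 0.704]
contact_force: [-4.3, -3.1, 15.3]
gripper_width: 0.005
```

```bash
python3 -m creep '{"travel":[[0,-0.1,0],[0.15,0,-0.49],[0.15,0,-0.49],[0,0,0]],"twist":[0,0,0,0]}' ; python3 -c "
from h import *
to(.5285,.0845,.0855)"
```

```text
clock: 6.05
tcp_pos: [0.5293, 0.0849, 0.0943]
tool_rot: [-0.694, 0.103, -0.111, 0.704]
contact_force: [-0.6, 0.8, 0.5]
gripper_width: 0.007
t 6.05 tcp [0.5293 0.0849 0.0943] F [-0.5506  0.7967  0.4787] g 0.007024412682360316 yawz 72.63159142700036
tool mm [-0.7407  8.822  -0.7243] units [-0.0123  0.147  -0.0121]
```

```bash
python3 -m creep '{"travel":[[0,0.08,0],[0,0.05,0]],"twist":[0,0]}'; python3 -m creep '{"travel":[[0,0.025,0]],"twist":[0]}' ;python3 -m creep '{"travel":[[0,0.02,0]],"twist":[0]}'
```

```text
clock: 6.3
tcp_pos: [0.5297, 0.0876, 0.0863]
tool_rot: [-0.693, 0.102, -0.11, 0.705]
contact_force: [-0.2, -0.4, -0.7]
gripper_width: 0.005
clock: 6.42
tcp_pos: [0.5297, 0.0881, 0.0846]
tool_rot: [-0.693, 0.101, -0.11, 0.705]
contact_force: [-0.4, -2.1, 3.5]
gripper_width: 0.005
clock: 6.55
tcp_pos: [0.5297, 0.0882, 0.0834]
tool_rot: [-0.694, 0.101, -0.11, 0.705]
contact_force: [-1.0, -3.7, 4.5]
gripper_width: 0.005
```

```bash
python3 -m creep '{"travel":[[0,0.03,-0.02],[0,0.03,0],[0,0.03,0]],"twist":[0,0,0]}'; python3 -c "
from h import *
to(.5285,.0845,.0855); shot('side','side2')"
```

```text
clock: 6.92
tcp_pos: [0.5299, 0.0881, 0.0796]
tool_rot: [-0.693, 0.101, -0.109, 0.705]
contact_force: [-9.2, -2.4, 30.9]
gripper_width: 0.005
t 6.925 tcp [0.5299 0.0881 0.0796] F [-9.182  -2.3748 30.9321] g 0.0054278557581757215 yawz 72.88739318687216
tool mm [-0.1917 -5.9881 -3.7174] units [-0.0032 -0.0998 -0.062 ]
```

View pics/side2.png

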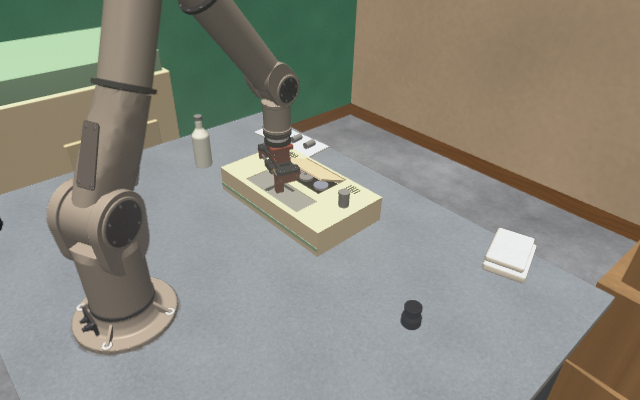

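The picture shows the fingers on the plate around (279,188), with the cover lifting behind them around (320,170). I'll hold there, then withdraw.

```bash
python3 -m creep '{"travel":[[0,0,0],[0,0,0],[0,0,0],[0,0,0]],"twist":[0,0,0,0]}'; python3 -c "
from h import *
shot('side','side3')"; python3 -m creep '{"travel":[[0,-0.1,0],[0,-0.2,0],[0,-0.5,0],[0,-0.8,0],[0,-0.8,0],[0,0,0]],"twist":[0,0,0,0,0,0]}'; python3 -c "
from h import *
to(.40,.25,.25); shot('side','side4')
import cv2
cv2.imwrite('pics/s34.png',cv2.resize(np.hstack([cv2.imread('pics/side3.png')[90:290,190:400],cv2.imread('pics/side4.png')[90:290,190:400]]),None,fx=1.9,fy=1.9))"
```

```text
clock: 7.48
tcp_pos: [0.5298, 0.0881, 0.0809]
tool_rot: [-0.693, 0.101, -0.11, 0.706]
contact_force: [-1.1, -0.7, 5.7]
gripper_width: 0.008
clock: 8.28
tcp_pos: [0.5268, 0.0862, 0.231]
tool_rot: [-0.693, 0.101, -0.109, 0.706]
contact_force: [-0.0, 0.2, -0.1]
gripper_width: 0.006
t 8.275 tcp [0.5268 0.0862 0.231 ] F [-0.0132  0.243  -0.0947] g 0.005741102214988564 yawz 72.9022773720826
tool mm [-169.2284  -18.0231  119.6473] units [-2.8205 -0.3004  1.9941]
```

View pics/s34.png

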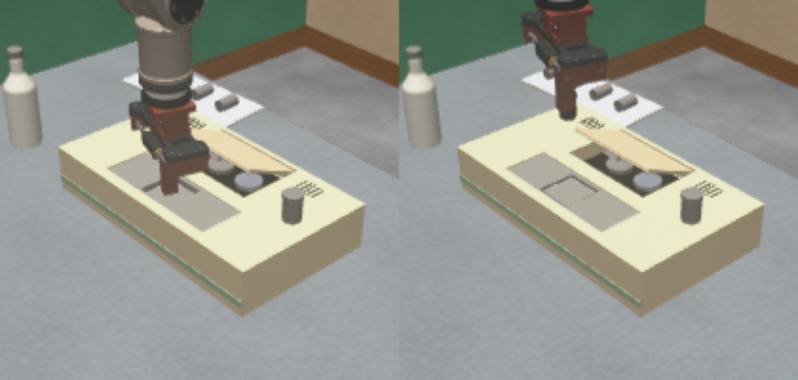

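```bash
python3 -m creep '{"travel":[[0,-0.8,0],[-0.4,-0.6,-0.1],[-0.4,0,-0.1],[0,0,0],[0,0,0]],"twist":[0,0,0,0,0]}'; python3 -c "
from h import *
p=shot('side','side5'); t=shot('top','top5'); w=shot('wrist','wrist5'); to(.5,.08,.3)
a=t['frame'][140:260,170:490]; b=p['frame'][90:350,150:470]
cv2.imwrite('pics/f5.png',np.vstack([cv2.resize(a,None,fx=1.5,fy=1.5),cv2.resize(b,None,fx=1.5,fy=1.5)]))"
```

```text
clock: 8.95
tcp_pos: [0.471, 0.0872, 0.3094]
tool_rot: [-0.695, 0.105, -0.104, 0.704]
contact_force: [-0.5, -0.7, -0.0]
gripper_width: 0.008
t 9.1 tcp [0.4712 0.0871 0.3094] F [ 0.1241  0.3066 -0.2734] g 0.002788199980715208 yawz 72.93987428206749
tool mm [29.6494  9.3514  1.5212] units [0.4942 0.1559 0.0254]
```

View pics/f5.png

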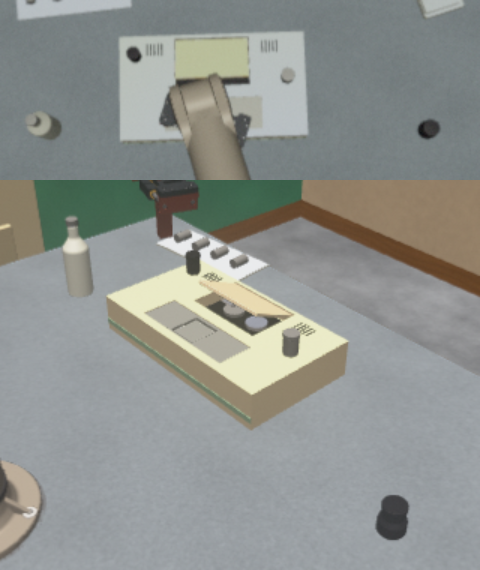

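View pics/wrist5.png

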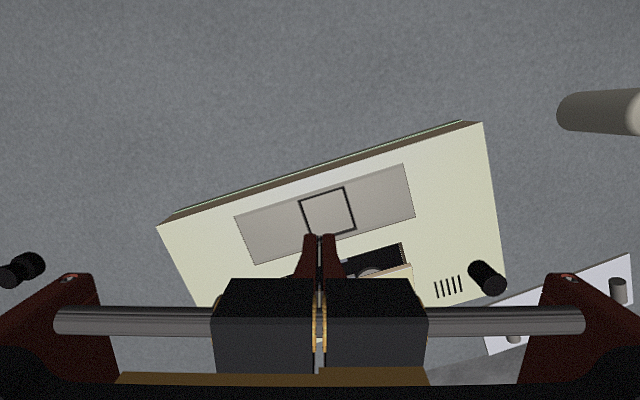

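The cover is standing open: around (245,298) in the side view and (212,60) in the top view. The plate is back at rest inside its frame, around (327,210) in the wrist view. The canisters, spray bottle and magnifier are all upright where they were, and the hand is clear.

```bash
python3 -c "
from bench import *
print(sign_off())"
```

```text
the job is handed in; nothing more can be done
None
```

The scanner's cover is popped up and standing open, and I handed the job in at about 9 s of the 51 s allowed.

- **Touching the band:** With the fingers closed, I touched the bare grey band at its +y end (y about 0.167) and again nearer the plate (y about 0.146). Both touches met a hard surface at z of about 0.0884, with about 15 N.
- **Finding and pressing the plate:** At y of about 0.088 the surface was lower (reached between z 0.0863 and 0.0846) and gave softly at 3.5–4.5 N. It bottomed at z of about 0.080 with about 31 N. The cover sprang up while I held the plate down.
- **Taking the hand away:** I lifted the hand and moved it clear, to about 0.31 m above the bench.

In the last side, top and wrist pictures the cover is open and the plate looks back up in its opening. Both canisters, the spray bottle and the magnifier are standing where they were, and the contact force is about zero. I judged those by eye and did not measure the plate's height or the bystanders' positions again.

The camera estimate of the plate's position agreed with what the fingers felt to within a few millimetres. No check failed.

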